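# Put the piled lids back on the brewing jars

## Robot

A 7-joint arm with a two-finger parallel gripper is mounted at the origin on the work surface. World frame = base frame: x ahead of the robot, y to its left, z up, the work surface at z = 0. Lengths are in m, angles in rad, forces in N, time in s.
With the tool pointing down it reaches from about 0.35 to 0.9 m from the base axis. Payload 8.1 kg.
Tool frame: the origin (TCP) lies between the finger pads; the fingertips stand 11 mm ahead of it and the grasp point (between the pads) lies 8 mm behind it; z points along the fingers, y is the line along which they close (so a half turn about z gives the same grasp; the last joint's range is limited). The gripper opens to 92 mm and grips with 3 to 60 N. Pads are 19 mm wide; open, the fingers measure 130 mm over their backs; the gripper's body (75 mm by 190 mm) begins 47 mm behind the grasp point.
Start: joints at [1.218, 0.434, 0.025, 1.573, -0.012, 1.134, -0.075], TCP at [0.154, -0.606, 0.238] pointing down, gripper open.
Joint ranges: [-2.62, 2.62], [-0.44, 2.09], [-1.27, 1.32], [0.08, 2.57], [-1.32, 4.46], [0.12, 2], [-2.74, 2.74]. Speed limits (rad/s): [2.22, 2.22, 3.01, 3.01, 3.14, 3.14, 3.14].

## Interface

Orientations are given as a rotation vector (axis times angle).
In Python, from cell import observe, get_image, camera_params, sign_off gives the robot as it stands.
- The arm moves only by the shell command python3 -m pendant 'ROWS' [FORCE]. ROWS is JSON, one flat list of numbers, 7 for each row, row after row: the shift along the tool's x, y, z in m, then the turn, a rotation vector about the tool's x, y, z in rad, then the finger opening in m, from 0 to 0.0918. In form: [dx, dy, dz, rx, ry, rz, jaw, dx, dy, dz, rx, ry, rz, jaw, ...]. A call has 1 to 10 rows; each row shifts and turns the commanded pose from where the row before left it, along the tool's axes as they then stand; what a row does not reach is not made up. A row lasts 1/8 s, in which the tool goes at most 62.5 mm and 10.7 degrees, less where a joint would pass 70% of its speed; a pose out of reach is approached as far as the arm can. A call is refused whole if a number of a shift passes 0.0625 or a number of a turn 0.188, either way. A call with a gripper value outside its range is refused whole. The fingers move at their own pace and stop on an object; FORCE is the grip in N (left out, the last holds). Time passes only in rows, so rows that do not move let the fingers close. It gives the time, the measured TCP pose, the force, the opening and the grip force at its end, in the units of the state.
- observe(): the state, without advancing time (a new reading comes with each control period).
- get_image(name): name is "side" or "top" or "wrist"; returns the picture (384x512x3 uint8, red, green, blue); there is no depth.
- camera_params(name): a dict with "intrinsics" (3x3 intrinsics, pixels), "eye" and "rotation" of the camera in the world; the wrist camera has in their place "T_tool_cam" (4x4, takes a point from camera to tool coordinates, whose origin is the TCP and whose axes are the flange's). Camera axes: x right, y down, z forward; pixel columns grow to the right and rows downward; lengths in m; the calibration is good to about 2 mm. A picture is of the moment at which its call begins: read the wrist's pose just before it. camera_params takes no time and is no camera call.
- sign_off(): hands the job in; it is judged then, once.
The state is a dict: "clock": time; "joints": joint angles; "dq": joint speeds; "joint_efforts": joint torques, N m; "position": TCP position; "ee_rot": TCP orientation; "force": force on the tool from outside, world axes, zero at the start; "ft_torque": the same for the moment, N m; "width": opening from 0.0 (shut) to 1.0 (fully open); "gripper_force": force on a finger pad.
Only numpy, scipy, OpenCV 4.12 (cv2) and the standard library are available. Lean on these libraries where they do the work, as an engineer would, in place of code of your own. Each camera call takes 0.05 s, during which the arm holds its last target. There are 200 camera calls.

## Task

The four washed stoneware jars stand open on the brewing counter and their lids are piled up in one stack. Take the stack apart from the top down, one lid at a time, and lay each lid flat and centred on the open jar of its own shape and size, the square and the oblong lid lined up with their jars, letting go of each before taking the next. Leave the bottle and the bottle opener where they are.

Things in the scene. Friction and masses are not known exactly. Their poses are not given: they have to be found in the camera images.
- small_round_lid_center (a point): Small round lid, a plain cork disc, diameter 32 mm, 18 mm thick, about 16 g. Origin at its centre, half-way up (9 mm above its underside); z up. At the start it lies flat on top of the pile, on the square lid (centre about 63 mm above the counter).
- square_lid_center (a point): Square lid, a plain dark wooden slab 44 x 44 mm, 18 mm thick, about 26 g. x and y run parallel to its sides. Origin at its centre, half-way up (9 mm above its underside); z up. At the start it lies flat second from the top of the pile, on the large round lid (centre about 45 mm above the counter).
- big_round_lid_center (a point): Large round lid, a plain pale wooden disc, diameter 64 mm, 18 mm thick, about 42 g. Origin at its centre, half-way up (9 mm above its underside); z up. At the start it lies flat third from the top of the pile, on the oblong lid (centre about 27 mm above the counter).
- oblong_lid_center (a point): Oblong lid, a plain wooden slab 120 mm long (its x) by 66 mm wide (its y), 18 mm thick, about 95 g. Origin at its centre, half-way up (9 mm above its underside); z up. At the start it lies flat at the bottom of the pile, on the counter (centre 9 mm above it), its two ends showing.
- vial_rim (a point): Small round jar, open, white stoneware, straight-sided, outer diameter 32 mm, mouth 14 mm wide (rim 9 mm). Heavy, does not move. This point is the middle of the mouth, level with the top of the rim, 60 mm above the counter; z up. 
- caddy_rim (a point): Square jar, open, white stoneware, outside 44 x 44 mm, mouth 26 x 26 mm (walls 9 mm). Heavy, does not move. This point is the middle of the mouth, level with the top of the rim, 70 mm above the counter; z up, x and y parallel to its sides. 
- crock_rim (a point): Large round jar, open, white stoneware, straight-sided, outer diameter 64 mm, mouth 44 mm wide (rim 10 mm). Heavy, does not move. This point is the middle of the mouth, level with the top of the rim, 80 mm above the counter; z up. 
- tub_rim (a point): Oblong tub, open, white stoneware, outside 120 mm long (its x) by 66 mm wide (its y), mouth 100 x 46 mm (walls 10 mm). Heavy, does not move. This point is the middle of the mouth, level with the top of the rim, 50 mm above the counter; z up, x along its length. 
- beer_bottle_center (a point): Bystander: a brown glass bottle, diameter 62 mm, 210 mm tall, standing loose beyond the pile. This point is on its axis, 105 mm above the counter.
- opener_center (a point): Bystander: a bottle opener lying loose on the counter on the robot's side of the pile, wooden handle and steel loop, about 140 mm long (along its y: handle 55 mm to -y, loop 81 mm to +y), 36 mm wide, 20 mm high. This point is 10 mm above the counter.
Mind the look-alikes: they are no part of the job. What is shaped like the part that bears small_round_lid_center but blue is not meant. What is shaped like the part that bears tub_rim but green is not meant.

How it is judged:
By the outcome, as a careful person would: the job done as asked, in the order asked, and still so for the second after the job is handed in, with the robot touching nothing.
It also fails if it takes over 115 s, if anything falls off the work surface, if the arm or the gripper's body presses on something with over 40 N, if the wrist force passes 120 N, or if a joint passes its speed limit or range.

## Working session

There is one attempt and no reset: what is moved stays moved. The work goes in short steps, Python scripts to look and compute and a shell command to move; the robot and the scene stay as the last step left them, time stands still between calls to the robot, and variables do not carry over. Pictures are saved under pics/ and viewed, at most 14 in all, crops included, and the job is handed in when it is done.

```bash
mkdir -p pics; ls; python3 - <<'E'
from cell import *
import cv2,numpy as np
np.set_printoptions(precision=4,suppress=True)
s=observe();print(s)
for n in("top","side","wrist"):
    im=get_image(n);cv2.imwrite(f"pics/{n}0.png",im[:,:,::-1]);print(n,camera_params(n))
E
```

```text
pics
{'clock': 0.0, 'joints': array([ 1.2184,  0.4353,  0.025 ,  1.5741, -0.0116,  1.134 , -0.0751]), 'dq': array([-0.0012, -0.0014,  0.0009,  0.0001,  0.0004,  0.0007,  0.0005]), 'joint_efforts': array([  0.0004, -66.7859,   0.9856, -31.4461,  -0.0605,   0.0429,
         0.0002]), 'position': array([ 0.1543, -0.6051,  0.2369]), 'ee_rot': array([-3.1156, -0.3911,  0.0005]), 'force': array([-0.1649, -0.5109,  0.6519]), 'ft_torque': array([ 0.021 ,  0.029 , -0.0164]), 'gripper_force': 0.0, 'width': 0.9984207931272441}
top {'intrinsics': array([[474.9651,   0.    , 264.7217],
       [  0.    , 474.9651, 190.6044],
       [  0.    ,   0.    ,   1.    ]]), 'eye': array([ 0.4731, -0.0516,  1.313 ]), 'rotation': array([-2.1958,  2.1628, -0.0734])}
side {'intrinsics': array([[393.8175,   0.    , 256.033 ],
       [  0.    , 393.8175, 191.8671],
       [  0.    ,   0.    ,   1.    ]]), 'eye': array([0.1851, 0.6402, 0.6185]), 'rotation': array([-0.6512,  2.4879, -1.3508])}
wrist {'intrinsics': array([[273.6144,   0.    , 257.3663],
       [  0.    , 273.6144, 191.5671],
       [  0.    ,   0.    ,   1.    ]]), 'T_tool_cam': array([[ 0.0001, -0.957 , -0.29  ,  0.0774],
       [ 1.    , -0.0002,  0.0012, -0.0004],
       [-0.0012, -0.29  ,  0.957 , -0.1463],
       [ 0.    ,  0.    ,  0.    ,  1.    ]])}
```

View pics/top0.png

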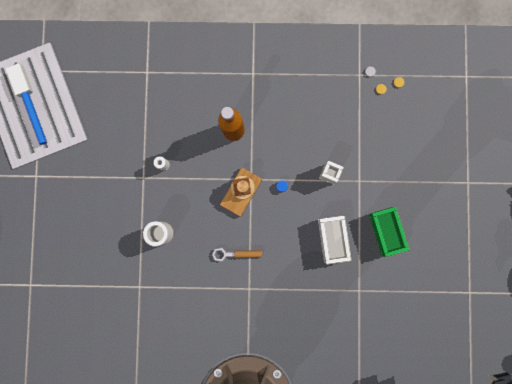

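View pics/side0.png

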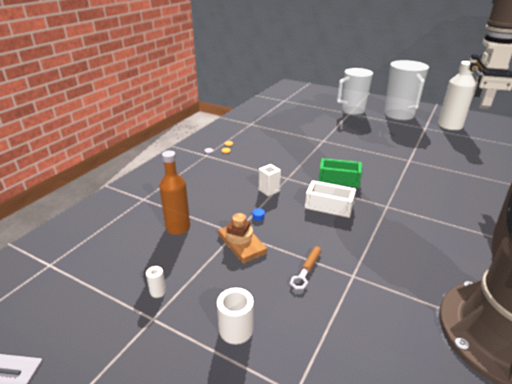

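The top view shows these candidates:
- **Small round lid:** the cork disc on the pile at (242,187), or the blue disc at (282,186). The cork one fits, because blue is excluded.
- **Tub:** the white one at (335,240), or the green one at (390,231). The white one fits.
- **Other things:** vial (161,163), crock (158,234), caddy (332,172), bottle (232,122), opener (235,254).

I'll confirm this in an enlarged crop.

```bash
cat > h.py <<'E'
from cell import *
import cv2,numpy as np
from scipy.spatial.transform import Rotation as R
np.set_printoptions(precision=4,suppress=True)
def cam(n,s=None):
    p=camera_params(n);K=p["intrinsics"]
    if n=="wrist":
        s=s or observe();T=p["T_tool_cam"];Rt=R.from_rotvec(s["ee_rot"]).as_matrix()
        return K,s["position"]+Rt@T[:3,3],Rt@T[:3,:3]
    return K,p["eye"],R.from_rotvec(p["rotation"]).as_matrix()
def ray(c,px,z):
    K,e,M=c;px=np.atleast_2d(px).astype(float)
    d=np.c_[px,np.ones(len(px))]@np.linalg.inv(K).T@M.T
    return e+d*((z-e[2])/d[:,2])[:,None]
def proj(c,X):
    K,e,M=c;q=(np.atleast_2d(X)-e)@M@K.T
    return q[:,:2]/q[:,2:]
E
python3 - <<'E'
from h import *
im=cv2.imread("pics/top0.png")[140:280,130:420]
cv2.imwrite("pics/c0.png",cv2.resize(im,None,fx=2.75,fy=2.75,interpolation=cv2.INTER_CUBIC))
c=cam("top")
for n,p,z in[("vial",(160,162),.06),("caddy",(333,171),.07),("crock",(156,233),.08),("tub",(335,240),.05),("pile",(242,187),.072),("bottle",(235,130),.03),("opener",(235,254),.01)]:
    print(n,ray(c,p,z))
s=observe();print(R.from_rotvec(s["ee_rot"]).as_matrix())
E
```

```text
vial [[0.6395 0.2388 0.06  ]]
caddy [[ 0.621 -0.22   0.07 ]]
crock [[0.4515 0.2386 0.08  ]]
tub [[ 0.4399 -0.2288  0.05  ]]
pile [[0.575  0.0185 0.072 ]]
bottle [[0.7347 0.043  0.03  ]]
opener [[0.3967 0.0376 0.01  ]]
[[ 0.969   0.2472 -0.0004]
 [ 0.2472 -0.969   0.0011]
 [-0.0001 -0.0012 -1.    ]]
```

View pics/c0.png

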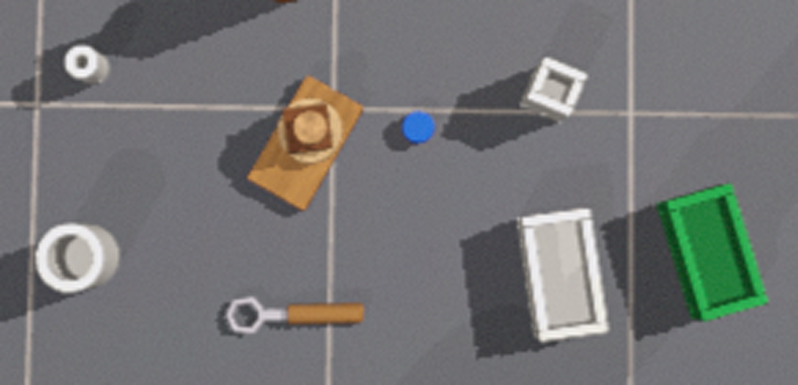

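The crop confirms it. Cork disc at (311,126) on the dark square, pale disc and oblong; blue disc at (418,127), a look-alike. White tub at (563,275), green tub at (712,255), a look-alike. Next I'll go between the tub and the caddy for a wrist view.

```bash
python3 -m pendant '[0.051,-0.0306,0,0,0,0,0.09,0.051,-0.0306,0,0,0,0,0.09,0.051,-0.0306,0,0,0,0,0.09,0.051,-0.0306,0,0,0,0,0.09,0.051,-0.0306,0,0,0,0,0.09,0.051,-0.0306,0,0,0,0,0.09,0.051,-0.0306,0,0,0,0,0.09,0.051,-0.0306,0,0,0,0,0.09,0.051,-0.0306,0,0,0,0,0.09,0,0,0,0,0,0,0.09]' 10; cat >> h.py <<'E'
def snap(n,tag):
    s=observe();im=get_image(n);im=np.ascontiguousarray(im[:,:,::-1]);cv2.imwrite(f"pics/{tag}.png",im)
    return im,cam(n,s),s
E
python3 - <<'E'
from h import *
im,c,s=snap("wrist","w1");print(s["clock"],s["position"],s["ee_rot"],s["joints"])
E
```

```text
clock: 1.4
position: [0.5344, -0.2197, 0.2374]
ee_rot: [-3.113, -0.404, -0.002]
force: [-0.9, -0.2, 0.5]
width: 0.98
gripper_force: 0.0
1.4 [ 0.5344 -0.2197  0.2374] [-3.1129 -0.4042 -0.0023] [ 0.4318  0.3692 -0.18    1.6797  0.0693  1.0988 -1.0804]
```

View pics/w1.png

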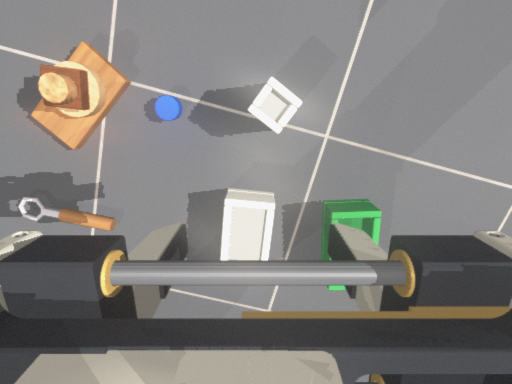

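The wrist view has the caddy at (275,104) and the pile at (70,90); the gripper hides the lower half, including part of the tub. I'll back off so the tub is clear, and check the rim brightness.

```bash
python3 -m pendant '[-0.06,0,0,0,0,0,0.09,-0.06,0,0,0,0,0,0.09,0,0,0,0,0,0,0.09,0,0,0,0,0,0,0.09]'; cat >> h.py <<'E'
def rim(im,c,px,z,r=60,thr=200):
    """bright rim top nearest px: outer and inner contours cast onto z"""
    g=cv2.resize(im.min(2),None,fx=4,fy=4,interpolation=cv2.INTER_CUBIC)
    m=np.zeros_like(g);x,y=np.int32(np.array(px)*4);r*=4
    sl=np.s_[max(0,y-r):y+r,max(0,x-r):x+r];m[sl]=(g[sl]>thr)*255
    cs,hi=cv2.findContours(m,cv2.RETR_CCOMP,cv2.CHAIN_APPROX_NONE)
    i=max((k for k in range(len(cs)) if hi[0][k][3]<0),key=lambda k:cv2.contourArea(cs[k]))
    out=[cs[i]]+[cs[k] for k in range(len(cs)) if hi[0][k][3]==i and cv2.contourArea(cs[k])>500]
    for q in out:
        X=ray(c,(q[:,0]+.5)/4-.5,z)[:,:2]
        (cx,cy),(w,h),a=cv2.minAreaRect((X*1e3).astype(np.float32))
        if w<h:w,h,a=h,w,a-90
        e=cv2.fitEllipse((X*1e3).astype(np.float32))
        print("rect c %.1f %.1f size %.1f %.1f yaw %.1f | ell %.1f %.1f axes %.1f %.1f"%(cx,cy,w,h,a,*e[0],*e[1]))
E
python3 - <<'E'
from h import *
im,c,s=snap("wrist","w2");print(s["position"],s["ee_rot"])
im1=cv2.imread("pics/w1.png")
from types import SimpleNamespace
s1=dict(position=np.array([0.5344,-0.2197,0.2374]),ee_rot=np.array([-3.1129,-0.4042,-0.0023]))
c1=cam("wrist",s1)
a=cv2.resize(im1[70:140,235:315],None,fx=5,fy=5);b=cv2.resize(im[60:230,180:320],None,fx=2.5,fy=2.5)
H=max(len(a),len(b));o=np.zeros((H,a.shape[1]+b.shape[1],3),np.uint8);o[:len(a),:a.shape[1]]=a;o[:len(b),a.shape[1]:]=b;cv2.imwrite("pics/c1.png",o)
print(im1.min(2)[104,240:312:2]); p=proj(c,[.44,-.229,.05])[0];print(p);y=int(p[1]);x=int(p[0]);print(im.min(2)[y,x-40:x+40:2])
for t in(180,200,215):
    print(t);rim(im1,c1,(275,104),.07,40,t);rim(im,c,p,.05,80,t)
E
```

```text
clock: 1.95
position: [0.4144, -0.2559, 0.2381]
ee_rot: [3.117, 0.388, 0.001]
force: [-0.6, 0.1, 0.1]
width: 0.985
gripper_force: 0.0
[ 0.4144 -0.2559  0.2381] [3.117  0.3877 0.0009]
[116 117 116 119 119 142 232 236 247 247 246 229 231 231 230 230 231 231
 231 231 231 232 229 188 160 183 207 242 247 247 246 173 164 163 164 160]
[240.9786 148.1989]
[149 154 153 159 157 161 167 246 247 247 247 237 234 235 235 234 234 235
 236 235 236 235 235 235 236 234 235 234 234 228 244 247 247 247 178 165
 159 157 158 155]
180
rect c 611.4 -232.0 size 77.2 44.6 yaw 68.0 | ell 616.2 -222.2 axes 45.6 77.0
rect c 617.5 -216.8 size 25.9 25.8 yaw -21.4 | ell 577.1 -137.1 axes 65.3 203.1
rect c 438.3 -228.7 size 120.5 68.4 yaw 9.0 | ell 438.5 -228.3 axes 76.0 146.4
rect c 395.1 -243.7 size 27.2 7.2 yaw -81.8 | ell 396.3 -247.2 axes 5.6 29.0
200
rect c 611.4 -231.9 size 76.3 43.9 yaw 67.8 | ell 616.3 -222.1 axes 44.9 76.1
rect c 617.6 -216.8 size 27.3 26.1 yaw 67.2 | ell 612.5 -206.2 axes 35.3 50.3
rect c 438.2 -228.3 size 119.7 66.6 yaw 8.9 | ell 438.6 -228.2 axes 75.0 145.9
rect c 394.2 -235.8 size 44.9 9.4 yaw -81.2 | ell 394.8 -238.7 axes 9.4 52.9
215
rect c 617.4 -217.3 size 44.2 43.4 yaw 67.9 | ell 617.5 -217.1 axes 50.3 50.9
rect c 618.0 -216.9 size 29.0 26.7 yaw 65.7 | ell 615.7 -212.7 axes 32.3 38.2
rect c 438.3 -228.3 size 119.1 65.9 yaw 8.8 | ell 438.6 -228.2 axes 74.3 145.5
rect c 394.1 -235.4 size 46.5 10.6 yaw -80.9 | ell 394.3 -236.6 axes 10.6 61.5
```

View pics/c1.png

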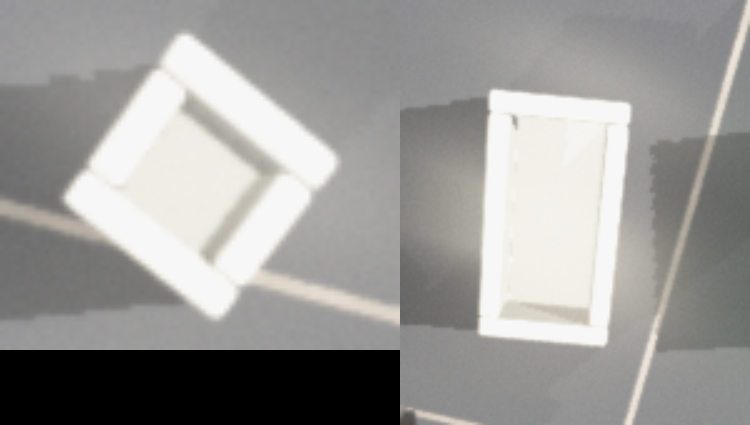

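The rims measure correctly. Caddy 44.2x43.4 mm at (617.4,-217.2), yaw -22 mod 90. Tub 119x66 mm at (438.3,-228.3), yaw 8.8. Next comes one view covering pile, vial and crock.

```bash
python3 -m pendant '[0.025,-0.049,-0.0089,0,0,0,0.09,0.025,-0.049,-0.0089,0,0,0,0.09,0.025,-0.049,-0.0089,0,0,0,0.09,0.025,-0.049,-0.0089,0,0,0,0.09,0.025,-0.049,-0.0089,0,0,0,0.09,0.025,-0.049,-0.0089,0,0,0,0.09,0.025,-0.049,-0.0089,0,0,0,0.09,0,0,0,0,0,0.124,0.09,0,0,0,0,0,0.124,0.09,0,0,0,0,0,0,0.09]'; python3 - <<'E'
from h import *
im,c,s=snap("wrist","w3");print(s["position"],s["ee_rot"],s["joints"])
for n,X in[("v",(.6395,.2388,.06)),("c",(.4515,.2386,.08))]:
    p=proj(c,X)[0];print(n,p)
    for t in(225,240):rim(im,c,p,X[2],40,t)
p=proj(c,[.575,.0185,.04])[0];print(p)
x,y=p.astype(int);cv2.imwrite("pics/c2.png",cv2.resize(im[max(0,y-60):y+60,x-60:x+60],None,fx=4,fy=4,interpolation=cv2.INTER_CUBIC))
print(max(0,y-60),x-60)
E
```

```text
clock: 3.25
position: [0.5001, 0.1216, 0.2998]
ee_rot: [-3.141, -0.006, 0.0]
force: [0.0, 0.3, -0.2]
width: 0.977
gripper_force: 0.0
[0.5001 0.1216 0.2998] [-3.1412 -0.006   0.0005] [-0.0308  0.2371 -0.3831  1.7187  0.0937  1.204  -2.0048]
v [166.2808  57.7839]
rect c 637.0 238.8 size 37.9 30.6 yaw -62.1 | ell 635.2 239.3 axes 28.9 38.6
rect c 635.9 241.4 size 14.4 13.2 yaw 44.9 | ell 635.7 241.2 axes 12.8 14.8
rect c 635.2 241.6 size 30.0 29.9 yaw 80.7 | ell 635.4 241.6 axes 29.5 30.3
rect c 635.9 241.5 size 15.2 14.4 yaw 44.9 | ell 635.6 241.6 axes 14.5 15.4
c [174.2414 201.4581]
rect c 450.4 232.7 size 82.3 62.6 yaw -72.8 | ell 452.1 236.2 axes 58.5 85.2
rect c 446.3 242.7 size 43.7 36.1 yaw 45.9 | ell 446.7 240.5 axes 33.7 45.2
rect c 448.3 241.7 size 62.6 60.7 yaw -80.5 | ell 447.9 241.7 axes 60.7 62.7
rect c 447.2 241.8 size 44.9 43.3 yaw 40.0 | ell 447.2 241.9 axes 43.4 45.1
[329.7886 110.7633]
50 269
```

View pics/c2.png

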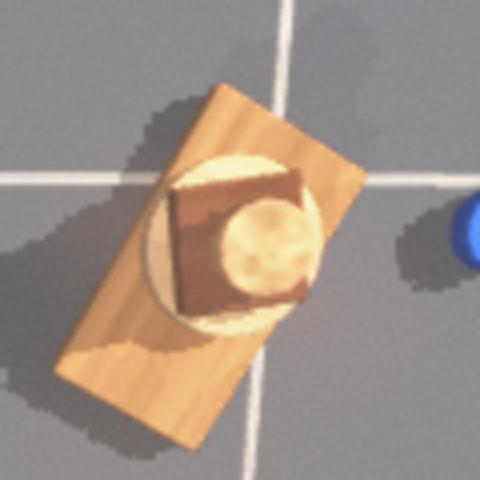

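View pics/w3.png

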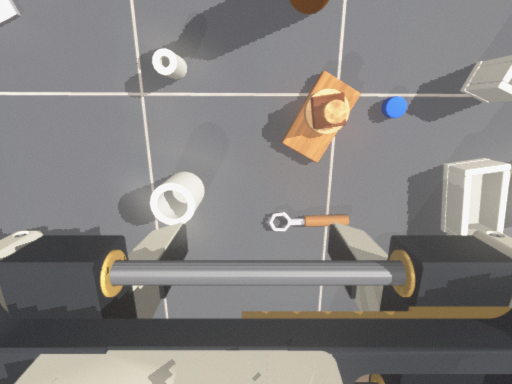

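All sizes are right: vial 30 mm at (635.4,241.6), crock 62 mm at (447.7,241.8). In the crop the small lid is at about (269,247) and the square's corners lie near (171,190), (298,170), (307,298), (182,315). I'll move closer at yaw -30, which keeps the camera away from the bottle.

```bash
python3 -m pendant '[0.0107,0.0272,0.0333,0,0,0,0.07,0.0107,0.0272,0.0333,0,0,0,0.07,0.0107,0.0272,0.0333,0,0,0,0.07,0,0,0,0,0,0.175,0.07,0,0,0,0,0,0.175,0.07,0,0,0,0,0,0.174,0.07,0,0,0,0,0,0,0.07,0,0,0,0,0,0,0.07]'; cat >>h.py <<'E'
def dtool(s,X):
    """shift in tool axes from the measured TCP to the world point X"""
    M=R.from_rotvec(s["ee_rot"]).as_matrix();print("yaw",np.degrees(np.arctan2(M[1,0],M[0,0])),"tcp",s["position"],"shift",M.T@(np.array(X)-s["position"]))
E
python3 - <<'E'
from h import *
im,c,s=snap("wrist","w4");dtool(s,[.575,.015,.068])
p=proj(c,[.575,.0155,.06])[0].astype(int);x,y=p[0]-60,max(0,p[1]-60);print(x,y)
cv2.imwrite("pics/c3.png",cv2.resize(im[y:y+120,x:x+120],None,fx=5,fy=5,interpolation=cv2.INTER_CUBIC))
E
```

```text
clock: 4.3
position: [0.5321, 0.0392, 0.2001]
ee_rot: [-3.037, 0.803, -0.0]
force: [-0.6, -0.3, -0.1]
width: 0.763
gripper_force: 0.0
yaw -29.623535699408063 tcp [0.5321 0.0392 0.2001] shift [ 0.0493 -0.0002  0.1321]
196 77
```

View pics/c3.png

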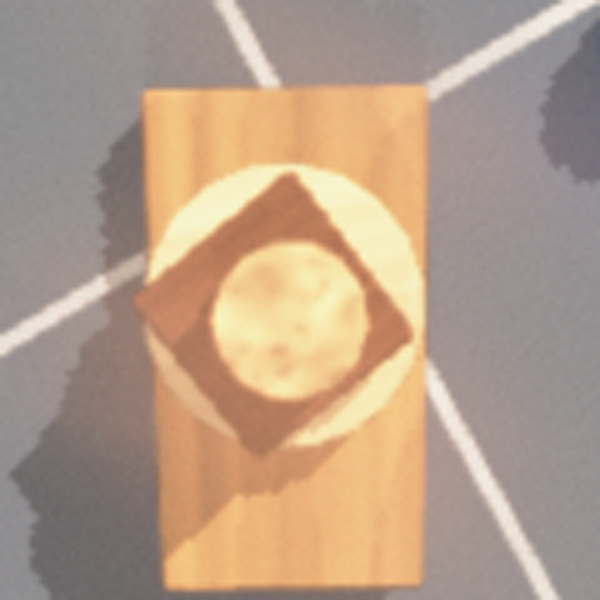

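The small lid is at crop (290,320), the square's corners at (292,172), (413,333), (263,458), (135,298), the big disc at (285,306), and the oblong's corners at (143,90), (428,88), (422,585), (165,590).

```bash
python3 - <<'E'
from h import *
s=observe();c=cam("wrist",s)
f=lambda q:np.array(q)/5+[195.6,76.6]
L=ray(c,f([[290,320],[211,320],[369,320]]),.072);print("small",L[0],np.linalg.norm(L[1]-L[2]))
Q=ray(c,f([[292,172],[413,333],[263,458],[135,298]]),.054);print("sq",Q.mean(0));d=np.roll(Q,-1,0)-Q;print(np.linalg.norm(d,axis=1),np.degrees(np.arctan2(d[:,1],d[:,0]))%90)
B=ray(c,f([[285,306],[145,306],[425,306]]),.036);print("big",B[0],np.linalg.norm(B[1]-B[2]))
O=ray(c,f([[143,90],[428,88],[422,585],[165,590]]),.018);print("obl",O.mean(0));d=np.roll(O,-1,0)-O;print(np.linalg.norm(d,axis=1),np.degrees(np.arctan2(d[:,1],d[:,0])))
dtool(s,[*L[0,:2],.068])
E
```

```text
small [0.5747 0.0183 0.072 ] 0.0313388017260469
sq [0.575  0.0218 0.054 ]
[0.0415 0.0419 0.0434 0.0418] [ 8.2729 10.4063  8.1266  7.8397]
big [0.5747 0.02   0.036 ] 0.06264014380864792
obl [0.5635 0.0256 0.018 ]
[0.0645 0.1178 0.0646 0.1187] [-119.2953  151.0332   61.477   -29.0135]
yaw -29.684007158049056 tcp [0.5321 0.0391 0.2001] shift [ 0.0474 -0.003   0.1321]
```

```bash
python3 -m pendant '[0.0474,-0.003,0.032,0,0,0,0.07,0,0,0.05,0,0,0,0.07,0,0,0.04,0,0,0,0.07,0,0,0.01,0,0,0,0.07,0,0,0,0,0,0,0.07,0,0,0,0,0,0,0.02,0,0,0,0,0,0,0.02,0,0,0,0,0,0,0.02,0,0,0,0,0,0,0.02]' 12;  python3 - <<'E'
from h import *
s=observe();dtool(s,[.6354,.2416,.15]);print(s["width"]*.0918,s["gripper_force"],s["force"])
E
```

```text
clock: 5.48
position: [0.5747, 0.018, 0.0685]
ee_rot: [-3.035, 0.811, -0.001]
force: [-0.7, -0.3, 0.2]
width: 0.377
gripper_force: 0.0
yaw -29.924269126591387 tcp [0.5747 0.018  0.0685] shift [-0.0589 -0.2241 -0.0815]
0.03459952872535266 0.0 [-0.7106 -0.3489  0.1989]
```

```bash
python3 -m pendant '[0,0,0,0,0,0,0.02,0,0,0,0,0,0,0.02,0,0,0,0,0,0,0.02,0,0,-0.02,0,0,0,0.02,0,0,-0.045,0,0,0,0.02,0,0,-0.045,0,0,0,0.02,0,0,0,0,0,0,0.02]' 12;  python3 - <<'E'
from h import *
im,c,s=snap("wrist","w5");dtool(s,[.6354,.2416,.15]);print(s["width"]*.0918,s["gripper_force"],s["force"])
E
```

```text
clock: 6.35
position: [0.5767, 0.0184, 0.1815]
ee_rot: [-3.033, 0.811, -0.009]
force: [-0.6, 0.7, -1.2]
width: 0.346
gripper_force: 12.0
yaw -29.926929839036582 tcp [0.5767 0.0184 0.1815] shift [-0.0607 -0.2226  0.032 ]
0.03175790820214479 11.999958157539368 [-0.6317  0.7335 -1.1529]
```

Gripped at 31.8 mm. Carrying to just above the vial, with a check there.

```bash
python3 -m pendant '[-0.0147,-0.056,0,0,0,0,0.02,-0.0147,-0.056,0,0,0,0,0.02,-0.0147,-0.056,0,0,0,0,0.02,-0.0147,-0.056,0,0,0,0,0.02,0,0,0,0,0,0,0.02,0,0,0,0,0,0,0.02,0,0,0,0,0,0,0.02]' 12;  python3 - <<'E'
from h import *
im,c,s=snap("wrist","w6");dtool(s,[.6354,.2416,.0745]);print(s["width"]*.0918,s["gripper_force"],s["force"])
p=proj(c,[.6354,.2416,.06])[0];print(p)
for t in (225,240):rim(im,c,p,.06,25,t)
x,y=p.astype(int)-60
cv2.imwrite("pics/c4.png",cv2.resize(im[y:y+120,x:x+120],None,fx=4,fy=4,interpolation=cv2.INTER_CUBIC))
E
```

```text
clock: 7.28
position: [0.6353, 0.2395, 0.1773]
ee_rot: [3.033, -0.814, -0.001]
force: [0.1, -0.6, 0.2]
width: 0.343
gripper_force: 12.0
yaw -30.042403791118392 tcp [0.6353 0.2395 0.1773] shift [-0.0009 -0.0021  0.1028]
0.03149841187341545 11.999930888414383 [ 0.1422 -0.6089  0.1958]
[254.4772 190.3905]
rect c 637.3 238.8 size 37.9 31.4 yaw -70.6 | ell 638.0 240.1 axes 29.3 39.3
rect c 636.7 241.0 size 14.4 11.7 yaw 25.4 | ell 636.6 241.4 axes 11.8 14.8
rect c 636.3 242.0 size 30.4 29.9 yaw -30.1 | ell 636.2 242.0 axes 29.9 30.5
rect c 636.4 241.8 size 15.2 14.2 yaw 23.5 | ell 636.2 241.9 axes 14.3 15.1
```

View pics/c4.png

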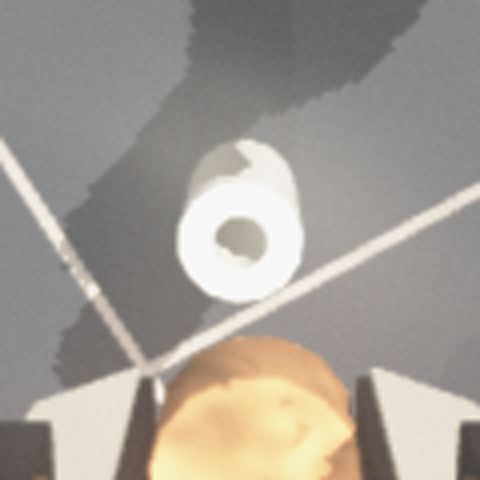

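The vial rim is at crop (240,240), measured (636.2,242.0). The held lid at (256,430) projects to the tool centre. Lowering.

```bash
python3 -m pendant '[-0.0005,-0.0026,0.04,0,0,0,0.02,0,0,0.04,0,0,0,0.02,0,0,0.016,0,0,0,0.02,0,0,0.004,0,0,0,0.02,0,0,0,0,0,0,0.02,0,0,0.002,0,0,0,0.02,0,0,0,0,0,0,0.02]' 12;  python3 - <<'E'
from h import *
s=observe();dtool(s,[.6362,.242,.0745]);print(s["width"]*.0918,s["gripper_force"],s["force"])
E
```

```text
clock: 8.2
position: [0.6366, 0.2442, 0.0769]
ee_rot: [-3.034, 0.811, -0.002]
force: [0.2, -0.3, -0.2]
width: 0.342
gripper_force: 12.0
yaw -29.924579769892613 tcp [0.6366 0.2442 0.0769] shift [0.0008 0.0021 0.0024]
0.03141809779091931 11.999974697828293 [ 0.2107 -0.3207 -0.196 ]
```

```bash
python3 -m pendant '[0.0008,0.0021,0,0,0,0,0.02,0,0,0.001,0,0,0,0.02,0,0,0.0015,0,0,0,0.02,0,0,0,0,0,0,0.02,0,0,0,0,0,0,0.02]' 12;  python3 - <<'E'
from h import *
s=observe();dtool(s,[.6362,.242,.0745]);print(s["width"]*.0918,s["gripper_force"],s["force"])
E
```

```text
clock: 8.82
position: [0.636, 0.2417, 0.0742]
ee_rot: [-3.035, 0.811, -0.001]
force: [-1.1, -0.7, 7.0]
width: 0.343
gripper_force: 12.0
yaw -29.934394299258788 tcp [0.636  0.2417 0.0742] shift [-0.     -0.0004 -0.0003]
0.031498017378701414 12.001597881317139 [-1.1202 -0.677   6.9928]
```

Contact at 7 N, at the expected height. Releasing and checking.

```bash
python3 -m pendant '[0,0,0,0,0,0,0.055,0,0,0,0,0,0,0.055,0,0,-0.0,0,0,0,0.055,0,0,-0.04,0,0,0,0.07,0,0,-0.05,0,0,0,0.07,-0.04,0,-0.035,0,0,0,0.07,0,0,0,0,0,0,0.07,0,0,0,0,0,0,0.07]' 12;  python3 - <<'E'
from h import *
im,c,s=snap("wrist","w7");dtool(s,[.5,.03,.2])
p=proj(c,[.6362,.242,.078])[0];print(p)
x,y=p.astype(int)-60;y=max(y,0)
cv2.imwrite("pics/c5.png",cv2.resize(im[y:y+120,x:x+120],None,fx=4,fy=4,interpolation=cv2.INTER_CUBIC));print(x,y)
E
```

```text
clock: 9.82
position: [0.6012, 0.2613, 0.1983]
ee_rot: [3.035, -0.811, 0.0]
force: [0.3, -0.4, 0.5]
width: 0.766
gripper_force: 0.0
yaw -29.914524893756518 tcp [0.6012 0.2613 0.1983] shift [ 0.0277  0.251  -0.0016]
[255.7923 149.2025]
195 89
```

View pics/c5.png

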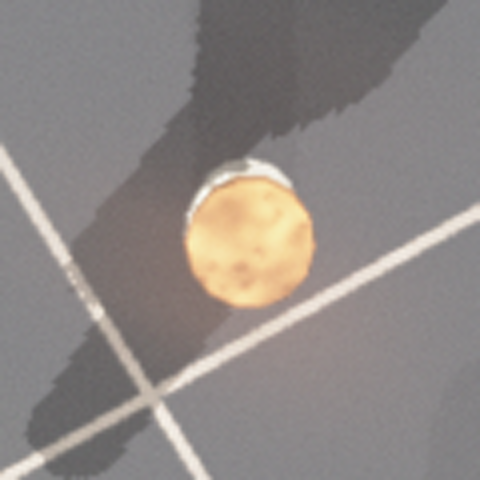

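The small lid sits flush on the vial, at crop (250,241) against the expected (243,241), so about 1.3 mm off. Now the square lid.

```bash
python3 -m pendant '[0.0069,0.0625,0,0,0,0,0.08,0.0069,0.0625,0,0,0,0,0.08,0.0069,0.0625,0,0,0,0,0.08,0.0069,0.0625,0,0,0,0,0.08,0,0,0,0,0,0,0.08,0,0,0,0,0,0,0.08]' 12;  python3 - <<'E'
from h import *
im,c,s=snap("wrist","w8");dtool(s,[.575,.021,.05]);print(s["joints"])
p=proj(c,[.575,.02,.054])[0];print(p)
x,y=p.astype(int)-60;y=max(y,0)
cv2.imwrite("pics/c6.png",cv2.resize(im[y:y+120,x:x+120],None,fx=5,fy=5,interpolation=cv2.INTER_CUBIC));print(x,y)
E
```

```text
clock: 10.62
position: [0.5012, 0.0324, 0.1981]
ee_rot: [3.034, -0.813, -0.001]
force: [-0.0, 0.8, -0.4]
width: 0.872
gripper_force: 0.0
yaw -30.007712878286178 tcp [0.5012 0.0324 0.1981] shift [ 0.0697 -0.0271  0.148 ]
[-0.0188  0.2892 -0.1892  1.9066  0.0655  0.9523 -2.3329]
[230.982  116.3274]
170 56
```

View pics/c6.png

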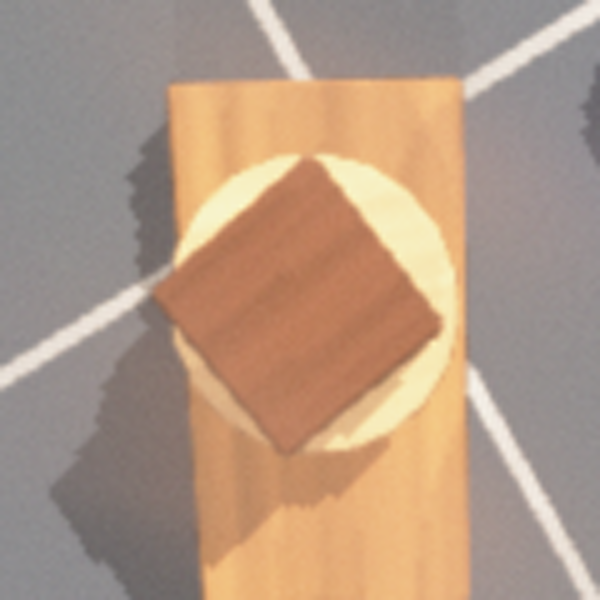

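The square lid is clear: crop corners (310,157), (441,325), (290,455), (153,290). Measuring it with a mask.

```bash
python3 - <<'E'
from h import *
s=observe();c=cam("wrist",s);im=cv2.imread("pics/w8.png")
x,y=170,56;g=cv2.resize(im[y:y+120,x:x+120],None,fx=5,fy=5,interpolation=cv2.INTER_CUBIC)
h=cv2.cvtColor(g,cv2.COLOR_BGR2HSV);print(h[300,300],h[200,200],h[180,340],h[500,300])
m=cv2.inRange(h,(0,110,90),(13,255,190));m=cv2.morphologyEx(m,cv2.MORPH_OPEN,np.ones((15,15)))
q=max(cv2.findContours(m,0,1)[0],key=cv2.contourArea)
X=ray(c,(q[:,0]+.5)/5-.5+[x,y],.054)[:,:2];r=cv2.minAreaRect((X*1e3).astype(np.float32));print(r)
X=ray(c,(np.array([[310,157],[441,325],[290,455],[153,290]])+.5)/5-.5+[x,y],.054);d=np.roll(X,-1,0)-X;print(X.mean(0),np.linalg.norm(d,axis=1),np.degrees(np.arctan2(d[:,1],d[:,0]))%90)
E
```

```text
[ 10 134 187] [ 17 121 239] [ 25  63 250] [ 12 124 194]
((585.193115234375, 25.216705322265625), (21.91455841064453, 42.937217712402344), 7.8443379402160645)
[0.5752 0.0232 0.054 ] [0.0415 0.0415 0.043  0.0415] [8.9513 9.9438 8.8546 7.9376]
```

```bash
python3 -m pendant '[0,0,0,0,0,-0.169,0.08,0,0,0,0,0,-0.169,0.08,0,0,0,0,0,-0.169,0.08,0,0,0,0,0,-0.168,0.08,0.0358,0.0105,0.02,0,0,0,0.08,0.0358,0.0105,0.02,0,0,0,0.08,0,0,0.04,0,0,0,0.08,0,0,0,0,0,0,0.08,0,0,0,0,0,0,0.08]' 12;  python3 - <<'E'
from h import *
s=observe();dtool(s,[.5751,.0225,.0505]);print(s["width"],s["joints"])
E
```

```text
clock: 11.8
position: [0.5753, 0.0241, 0.1194]
ee_rot: [-3.132, -0.242, -0.0]
force: [-0.3, -0.2, 0.7]
width: 0.871
gripper_force: 0.0
yaw 8.841575268907668 tcp [0.5753 0.0241 0.1194] shift [-0.0005  0.0015  0.0689]
0.8710127442275426 [ 0.0662  0.4987 -0.2795  1.8125  0.1753  0.8541 -1.7129]
```

```bash
python3 -m pendant '[-0.0005,0.0015,0.035,0,0,0,0.08,0,0,0.025,0,0,0,0.08,0,0,0.009,0,0,0,0.08,0,0,0,0,0,0,0.03,0,0,0,0,0,0,0.03,0,0,0,0,0,0,0.03,0,0,0,0,0,0,0.03,0,0,0,0,0,0,0.03,0,0,0,0,0,0,0.03,0,0,0,0,0,0,0.03]' 15;  python3 - <<'E'
from h import *
s=observe();dtool(s,[.5751,.0225,.0505]);print(s["width"]*.0918,s["gripper_force"],s["force"])
E
```

```text
clock: 13.05
position: [0.575, 0.0213, 0.0501]
ee_rot: [3.132, 0.24, 0.001]
force: [-1.2, -0.9, 5.7]
width: 0.478
gripper_force: 15.0
yaw 8.746041126355694 tcp [0.575  0.0213 0.0501] shift [ 0.0003 -0.0012 -0.0004]
0.043901763061162384 15.000497102737427 [-1.2261 -0.8697  5.689 ]
```

Gripped at 43.9 mm. Lifting, carrying to the caddy and turning.

```bash
python3 -m pendant '[0,0,-0.02,0,0,0,0.03,0,0,-0.05,0,0,0,0.03,0,0,-0.05,0,0,0,0.03,0.0015,0.0605,0,0,0,0,0.03,0.0015,0.0605,0,0,0,0,0.03,0.0015,0.0605,0,0,0,0,0.03,0.0015,0.0605,0,0,0,0,0.03,0,0,0,0,0,0.179,0.03,0,0,0,0,0,0.179,0.03,0,0,0,0,0,0.18,0.03]' 15; python3 -m pendant '[0,0,0,0,0,0,0.03,0,0,0,0,0,0,0.03]'; python3 - <<'E'
from h import *
im,c,s=snap("wrist","w9");dtool(s,[.6174,-.217,.0841]);print(s["width"]*.0918,s["gripper_force"],s["force"])
p=proj(c,[.6174,-.217,.07])[0];print(p)
for t in (225,240):rim(im,c,p,.07,40,t)
x,y=p.astype(int)-60
cv2.imwrite("pics/c7.png",cv2.resize(im[y:y+120,x:x+120],None,fx=4,fy=4,interpolation=cv2.INTER_CUBIC))
E
```

```text
clock: 14.3
position: [0.6171, -0.2171, 0.1692]
ee_rot: [-3.081, 0.611, 0.001]
force: [-0.0, -0.1, -0.9]
width: 0.479
gripper_force: 15.0
clock: 14.55
position: [0.6173, -0.2169, 0.1695]
ee_rot: [3.085, -0.595, -0.001]
force: [-0.2, 0.9, -0.7]
width: 0.479
gripper_force: 15.0
yaw -21.83369211101527 tcp [ 0.6173 -0.2169  0.1695] shift [0.0001 0.0001 0.0854]
0.04392870890755942 15.000021010637283 [-0.1997  0.923  -0.6697]
[256.7762 194.5911]
rect c 629.4 -222.2 size 43.7 41.2 yaw 68.2 | ell 629.6 -222.1 axes 44.2 48.4
rect c 624.4 -220.0 size 42.8 29.8 yaw 68.2 | ell 623.1 -219.4 axes 37.2 44.1
```

View pics/c7.png

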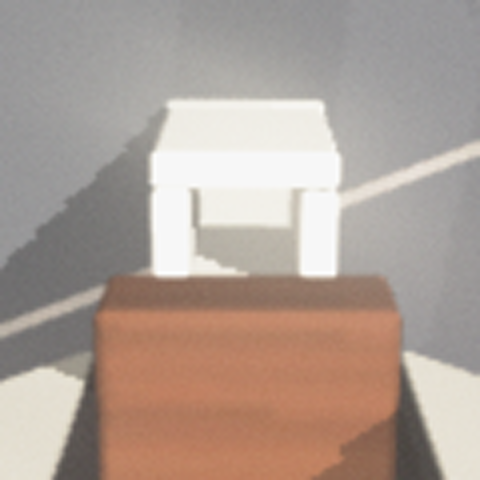

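```bash
python3 - <<'E'
from h import *
s=observe();c=cam("wrist",s)
o=np.array([196,134]);M=R.from_rotvec(s["ee_rot"]).as_matrix()
f=lambda q,z:(ray(c,(np.array(q)+.5)/4-.5+o,z)-s["position"])@M
print("caddy far edge, sides",f([[245,152],[152,170],[339,170]],.07)[:,:2])
zt=s["position"][2]-.0501+.054
print("lid top far edge",f([[250,310],[97,310],[402,310]],zt)[:,:2],"bottom far",f([[250,277]],zt-.018)[:,:2])
E
```

```text
caddy far edge, sides [[ 0.0222  0.0002]
 [ 0.018  -0.0213]
 [ 0.018   0.0219]]
lid top far edge [[ 0.023   0.0009]
 [ 0.023  -0.0203]
 [ 0.023   0.0221]] bottom far [[0.0216 0.001 ]]
```

Aligned to under 1 mm. Lowering.

```bash
python3 -m pendant '[0,0,0.04,0,0,0,0.03,0,0,0.035,0,0,0,0.03,0,0,0.006,0,0,0,0.03,0,0,0,0,0,0,0.03,0,0,0.002,0,0,0,0.03,0,0,0.0015,0,0,0,0.03,0,0,0,0,0,0,0.03]' 15;  python3 - <<'E'
from h import *
s=observe();dtool(s,[.6174,-.217,.0841]);print(s["width"]*.0918,s["gripper_force"],s["force"])
E
```

```text
clock: 15.48
position: [0.6176, -0.217, 0.0856]
ee_rot: [3.083, -0.601, 0.001]
force: [0.8, 0.5, 0.4]
width: 0.479
gripper_force: 15.0
yaw -22.06671393737088 tcp [ 0.6176 -0.217   0.0856] shift [-0.0002  0.      0.0015]
0.043931680304125746 15.000029504299164 [0.7876 0.4773 0.4027]
```

```bash
python3 -m pendant '[0,0,0.001,0,0,0,0.03,0,0,0.0007,0,0,0,0.03,0,0,0,0,0,0,0.03,0,0,0,0,0,0,0.03]' 15;  python3 - <<'E'
from h import *
s=observe();dtool(s,[.6174,-.217,.0841]);print(s["width"]*.0918,s["gripper_force"],s["force"])
E
```

```text
clock: 15.98
position: [0.6176, -0.2171, 0.0842]
ee_rot: [3.083, -0.601, 0.001]
force: [-2.3, 1.0, 6.1]
width: 0.476
gripper_force: 15.0
yaw -22.07350209161811 tcp [ 0.6176 -0.2171  0.0842] shift [-0.0002 -0.      0.0001]
0.043675429420606836 15.000478774309158 [-2.295   1.0281  6.0656]
```

Contact. Releasing and backing off for a check.

```bash
python3 -m pendant '[0,0,0,0,0,0,0.065,0,0,0,0,0,0,0.065,0,0,0,0,0,0,0.065,0,0,-0.04,0,0,0,0.08,0,0,-0.05,0,0,0,0.09,-0.04,0,-0.03,0,0,0,0.09,0,0,0,0,0,0,0.09,0,0,0,0,0,0,0.09]' 15;  python3 - <<'E'
from h import *
im,c,s=snap("wrist","w10");dtool(s,[.535,.045,.2])
p=proj(c,[.6174,-.217,.088])[0];x,y=p.astype(int)-50;y=max(y,0)
g=cv2.resize(im[y:y+100,x:x+100],None,fx=4,fy=4,interpolation=cv2.INTER_CUBIC);cv2.imwrite("pics/c8.png",g)
h=cv2.cvtColor(g,cv2.COLOR_BGR2HSV);m=cv2.inRange(h,(0,90,60),(14,255,255));m=cv2.morphologyEx(m,cv2.MORPH_OPEN,np.ones((7,7)))
q=max(cv2.findContours(m,0,1)[0],key=cv2.contourArea)
X=ray(c,(q[:,0]+.5)/4-.5+[x,y],.088)[:,:2];print(cv2.minAreaRect((X*1e3).astype(np.float32)))
E
```

```text
clock: 16.98
position: [0.5804, -0.2021, 0.2032]
ee_rot: [3.083, -0.602, 0.0]
force: [0.2, -0.6, 0.4]
width: 0.974
gripper_force: 0.0
yaw -22.079600133022097 tcp [ 0.5804 -0.2021  0.2032] shift [-0.135  -0.2119  0.0031]
((618.357177734375, -218.1841278076172), (42.63705062866211, 42.975311279296875), 67.92412567138672)
```

The square lid reads (618.4,-218.2), yaw 67.9: aligned and within about 1.5 mm. Next the big lid.

```bash
python3 -m pendant '[-0.027,-0.0424,0,0,0,0,0.0915,-0.027,-0.0424,0,0,0,0,0.0915,-0.027,-0.0424,0,0,0,0,0.0915,-0.027,-0.0424,0,0,0,0,0.0915,-0.027,-0.0424,0,0,0,0,0.0915,0,0,0,0,0,0.138,0.0915,0,0,0,0,0,0,0.0915,0,0,0,0,0,0,0.0915]' 15;  python3 - <<'E'
from h import *
im,c,s=snap("wrist","w11")
p=proj(c,[.575,.02,.036])[0];x,y=p.astype(int)-60;y=max(y,0)
g=cv2.resize(im[y:y+120,x:x+120],None,fx=5,fy=5,interpolation=cv2.INTER_CUBIC);cv2.imwrite("pics/c9.png",g);print(x,y,p)
h=cv2.cvtColor(g,cv2.COLOR_BGR2HSV);m=cv2.inRange(h,(17,30,225),(40,113,255))
m=cv2.morphologyEx(m,cv2.MORPH_OPEN,np.ones((9,9)));m=cv2.morphologyEx(m,cv2.MORPH_CLOSE,np.ones((25,25)))
q=cv2.convexHull(max(cv2.findContours(m,0,1)[0],key=cv2.contourArea))
X=ray(c,(q[:,0]+.5)/5-.5+[x,y],.036)[:,:2];print(cv2.fitEllipse((X*1e3).astype(np.float32)),cv2.minEnclosingCircle((X*1e3).astype(np.float32)))
cv2.polylines(g,[q],1,(255,0,0),1);cv2.imwrite("pics/c9.png",g)
dtool(s,[.5747,.02,.0315])
E
```

```text
clock: 18.02
position: [0.5351, 0.0444, 0.2027]
ee_rot: [3.035, -0.81, -0.002]
force: [-0.6, 0.3, -0.3]
width: 0.998
gripper_force: 0.0
197 77 [257.6162 137.244 ]
((574.2535400390625, 20.56680679321289), (63.05266571044922, 63.9979248046875), 85.38046264648438) ((573.9865112304688, 20.733362197875977), 32.354530334472656)
yaw -29.89427813283028 tcp [0.5351 0.0444 0.2027] shift [0.0466 0.0012 0.1711]
```

View pics/c9.png

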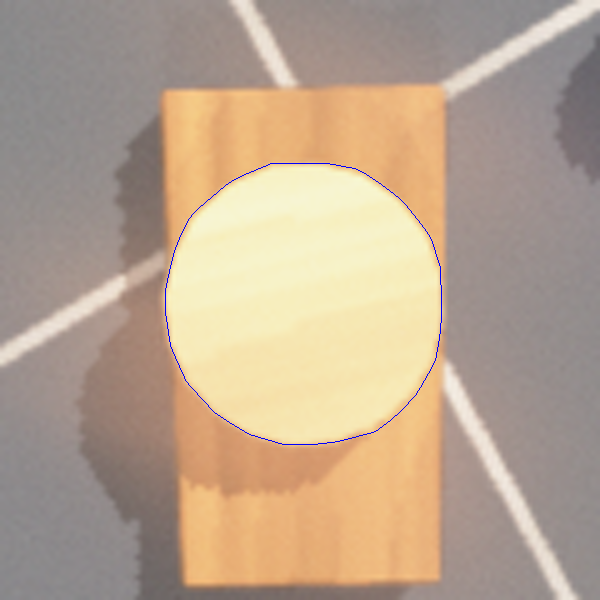

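The big lid fits a 63-64 mm circle at (574.2,20.6). Descending.

```bash
python3 -m pendant '[0.0458,0.0011,0.03,0,0,0,0.0915,0,0,0.06,0,0,0,0.0915,0,0,0.05,0,0,0,0.0915,0,0,0,0,0,0,0.0915,0,0,0,0,0,0,0.0915]' 15;  python3 - <<'E'
from h import *
s=observe();dtool(s,[.5742,.0206,.032]);print(s["force"])
E
```

```text
clock: 18.7
position: [0.5752, 0.0212, 0.065]
ee_rot: [-3.034, 0.812, -0.003]
force: [0.8, 0.4, 1.2]
width: 0.998
gripper_force: 0.0
yaw -29.979972170498147 tcp [0.5752 0.0212 0.065 ] shift [-0.0006  0.001   0.033 ]
[0.7914 0.413  1.1936]
```

```bash
python3 -m pendant '[-0.0006,0.001,0.023,0,0,0,0.0915,0,0,0.0095,0,0,0,0.0915,0,0,0,0,0,0,0.05,0,0,0,0,0,0,0.05,0,0,0,0,0,0,0.05,0,0,0,0,0,0,0.05,0,0,0,0,0,0,0.05,0,0,0,0,0,0,0.05]' 18;  python3 - <<'E'
from h import *
s=observe();dtool(s,[.5742,.0206,.032]);print(s["force"],s["width"]*.0918,s["gripper_force"])
E
```

```text
clock: 19.7
position: [0.5735, 0.0209, 0.0316]
ee_rot: [-3.034, 0.813, -0.002]
force: [-0.4, 0.2, 6.5]
width: 0.692
gripper_force: 18.0
yaw -29.98080366472808 tcp [0.5735 0.0209 0.0316] shift [ 0.0007 -0.0001 -0.0004]
[-0.4349  0.2382  6.5212] 0.06353316762164096 18.000985980033875
```

Gripped at 63.5 mm. Lifting, turning to about +13 deg for joint 7's range, and carrying to the crock.

```bash
python3 -m pendant '[0,0,-0.02,0,0,0,0.05,0,0,-0.06,0,0,0,0.05,0,0,-0.06,0,0,0,0.05,0,0,-0.03,0,0,-0.187,0.05,0,0,0,0,0,-0.187,0.05,0,0,0,0,0,-0.187,0.05,0,0,0,0,0,-0.187,0.05]' 18; python3 -m pendant '[-0.0148,-0.0487,0,0,0,0,0.05,-0.0148,-0.0487,0,0,0,0,0.05,-0.0148,-0.0487,0,0,0,0,0.05,-0.0148,-0.0487,0,0,0,0,0.05,-0.0148,-0.0487,0,0,0,0,0.05,0,0,0,0,0,0,0.05,0,0,0,0,0,0,0.05,0,0,0,0,0,0,0.05]'; python3 - <<'E'
from h import *
im,c,s=snap("wrist","w12");dtool(s,[.447,.2416,.0936]);print(s["force"],s["width"]*.0918,s["gripper_force"])
p=proj(c,[.4477,.2418,.08])[0];print(p)
for t in (240,):rim(im,c,p,.08,60,t)
x,y=p.astype(int)-60;cv2.imwrite("pics/c10.png",cv2.resize(im[y:y+120,x:x+120],None,fx=4,fy=4,interpolation=cv2.INTER_CUBIC));print(x,y)
E
```

```text
clock: 20.58
position: [0.5728, 0.0207, 0.2009]
ee_rot: [3.12, 0.362, -0.0]
force: [-0.5, 0.2, 0.2]
width: 0.692
gripper_force: 18.0
clock: 21.58
position: [0.4473, 0.2403, 0.2008]
ee_rot: [3.121, 0.349, -0.0]
force: [-0.3, -0.1, -0.4]
width: 0.691
gripper_force: 18.0
yaw 12.745906163415484 tcp [0.4473 0.2403 0.2008] shift [-0.     -0.0014  0.1072]
[-0.2576 -0.0844 -0.3728] 0.06342897925643569 17.999807596206665
[255.9761 187.5765]
rect c 458.1 245.7 size 62.6 39.3 yaw -74.6 | ell 450.5 243.4 axes 51.1 57.5
195 127
```

View pics/c10.png

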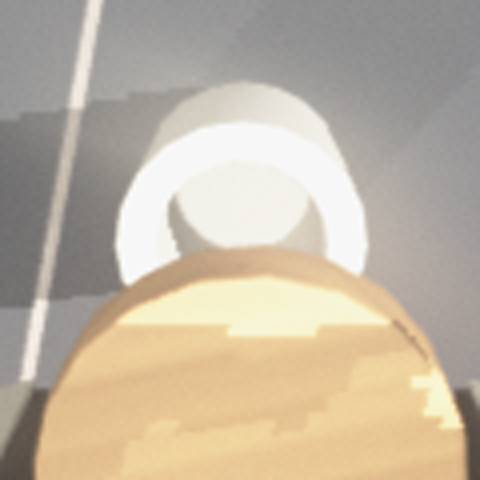

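The rim's outer edge has its far side at row 122 and its sides at columns 117 and 366. The held lid's top has its far edge at row 278 and sides at 37 and 467. Converting.

```bash
python3 - <<'E'
from h import *
s=observe();c=cam("wrist",s);o=np.array([195,127]);M=R.from_rotvec(s["ee_rot"]).as_matrix()
f=lambda q,z:((ray(c,(np.array(q)+.5)/4-.5+o,z)-s["position"])@M)[:,:2]
print("crock far,l,r",f([[242,122],[117,245],[366,245]],.08))
zt=s["position"][2]-.0316+.036
print("lid far",f([[252,278],[37,430],[467,430]],zt))
E
```

```text
crock far,l,r [[ 0.0318 -0.0022]
 [ 0.0004 -0.034 ]
 [ 0.0004  0.0292]]
lid far [[ 0.0318 -0.    ]
 [ 0.0091 -0.0306]
 [ 0.0091  0.0306]]
```

```bash
python3 -m pendant '[0,-0.002,0.05,0,0,0,0.05,0,0,0.04,0,0,0,0.05,0,0,0.01,0,0,0,0.05,0,0,0,0,0,0,0.05,0,0,0,0,0,0,0.05]' 18;  python3 - <<'E'
from h import *
s=observe();dtool(s,[.4469,.2423,.0936]);print(s["force"])
E
```

```text
clock: 22.25
position: [0.4472, 0.2442, 0.1024]
ee_rot: [-3.121, -0.351, -0.004]
force: [0.1, 0.2, -0.4]
width: 0.694
gripper_force: 18.0
yaw 12.848917344229548 tcp [0.4472 0.2442 0.1024] shift [-0.0008  0.0017  0.0088]
[ 0.1194  0.2307 -0.3815]
```

```bash
python3 -m pendant '[-0.0005,0.0017,0.005,0,0,0,0.05,0,0,0.002,0,0,0,0.05,0,0,0,0,0,0,0.05,0,0,0.001,0,0,0,0.05,0,0,0,0,0,0,0.05,0,0,0,0,0,0,0.05]' 18;  python3 - <<'E'
from h import *
s=observe();dtool(s,[.4469,.2423,.0936]);print(s["force"])
E
```

```text
clock: 23.0
position: [0.4462, 0.242, 0.0936]
ee_rot: [3.122, 0.352, 0.001]
force: [-2.2, -2.1, 8.8]
width: 0.686
gripper_force: 18.0
yaw 12.876138998783823 tcp [0.4462 0.242  0.0936] shift [ 0.0008 -0.0002 -0.    ]
[-2.1994 -2.0807  8.7598]
```

Contact at 9 N, on the mark. Releasing, rising and checking.

```bash
python3 -m pendant '[0,0,0,0,0,0,0.085,0,0,0,0,0,0,0.085,0,0,0,0,0,0,0.085,0,0,-0.03,0,0,0,0.09,0,0,-0.05,0,0,0,0.0915,-0.03,0,-0.04,0,0,0,0.0915,0,0,0,0,0,0,0.0915,0,0,0,0,0,0,0.0915]' 15;  python3 - <<'E'
from h import *
im,c,s=snap("wrist","w13");dtool(s,[.52,.045,.21]);print(s["joints"])
p=proj(c,[.447,.2421,.098])[0];x,y=p.astype(int)-60;y=max(y,0)
g=cv2.resize(im[y:y+120,x:x+120],None,fx=4,fy=4,interpolation=cv2.INTER_CUBIC);cv2.imwrite("pics/c11.png",g);print(x,y,p)
h=cv2.cvtColor(g,cv2.COLOR_BGR2HSV);m=cv2.inRange(h,(14,30,150),(40,255,255))
m=cv2.morphologyEx(m,cv2.MORPH_OPEN,np.ones((9,9)))
q=max(cv2.findContours(m,0,1)[0],key=cv2.contourArea)
X=ray(c,(q[:,0]+.5)/4-.5+[x,y],.098)[:,:2];print(cv2.fitEllipse((X*1e3).astype(np.float32)))
E
```

```text
clock: 24.0
position: [0.417, 0.2349, 0.2126]
ee_rot: [3.121, 0.352, 0.0]
force: [0.7, -0.2, -0.0]
width: 1.001
gripper_force: 0.0
yaw 12.868684626407791 tcp [0.417  0.2349 0.2126] shift [0.0581 0.2081 0.0027]
[-0.2587  0.2619 -0.4438  1.9243  0.1345  0.9839 -2.1102]
197 99 [257.0488 159.2131]
((446.9969482421875, 242.1586456298828), (62.9188232421875, 64.57907104492188), 110.64599609375)
```

View pics/c11.png

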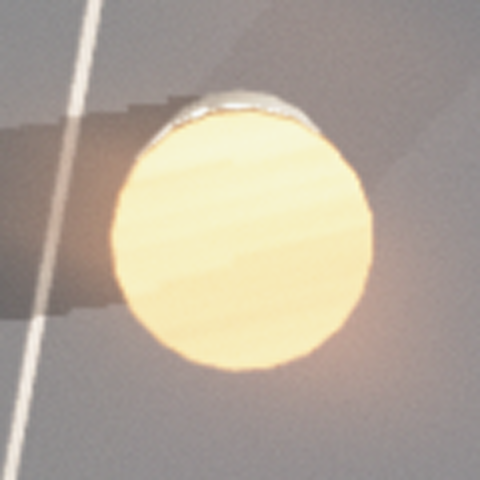

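The big lid sits on the crock at (447.0,242.2), centred. By my count that was the 15th picture, one over the limit of 14, so from here I'll check numerically only. Oblong lid next.

```bash
python3 -m pendant '[0.0145,0.052,0,0,0,0,0.0915,0.0145,0.052,0,0,0,0,0.0915,0.0145,0.052,0,0,0,0,0.0915,0.0145,0.052,0,0,0,0,0.0915,0,0,0,0,0,0.187,0.0915,0,0,0,0,0,0.187,0.0915,0,0,0,0,0,0.187,0.0915,0,0,0,0,0,0.18,0.0915,0,0,0,0,0,0,0.0915,0,0,0,0,0,0,0.0915]' 15;  python3 - <<'E'
from h import *
im,c,s=snap("wrist","w14");dtool(s,[.5635,.0256,.015])
p=proj(c,[.5635,.0256,.018])[0];x,y=p.astype(int)-80;y=max(y,0);print(x,y,p)
g=cv2.resize(im[y:y+160,x:x+160],None,fx=4,fy=4,interpolation=cv2.INTER_CUBIC)
h=cv2.cvtColor(g,cv2.COLOR_BGR2HSV);print(h[320,320])
for v in(150,200):
    m=cv2.inRange(h,(5,80,v),(25,255,255));m=cv2.morphologyEx(m,cv2.MORPH_OPEN,np.ones((9,9)))
    q=max(cv2.findContours(m,0,1)[0],key=cv2.contourArea)
    X=ray(c,(q[:,0]+.5)/4-.5+[x,y],.018)[:,:2];print(cv2.minAreaRect((X*1e3).astype(np.float32)))
E
```

```text
clock: 25.3
position: [0.5196, 0.0453, 0.2121]
ee_rot: [3.038, -0.796, -0.002]
force: [-0.3, 0.5, -0.4]
width: 0.998
gripper_force: 0.0
yaw -29.343257107313274 tcp [0.5196 0.0453 0.2121] shift [ 0.0481 -0.0045  0.197 ]
172 53 [252.9856 133.9717]
[ 15 127 232]
((563.8270874023438, 26.123924255371094), (66.15673065185547, 119.53561401367188), 61.12864303588867)
((563.9422607421875, 25.551795959472656), (64.90617370605469, 118.24273681640625), 61.018009185791016)
```

Size 66x119 mm at (563.9,25.8), yaw -28.9. Descending.

```bash
python3 -m pendant '[0,0,0,0,0,-0.008,0.0915,0.0482,-0.0043,0.03,0,0,0,0.0915,0,0,0.06,0,0,0,0.0915,0,0,0.06,0,0,0,0.0915,0,0,0,0,0,0,0.0915,0,0,0,0,0,0,0.0915]' 15;  python3 - <<'E'
from h import *
s=observe();dtool(s,[.5639,.0258,.0145]);print(s["force"])
E
```

```text
clock: 26.1
position: [0.5651, 0.0259, 0.0648]
ee_rot: [-3.04, 0.789, -0.003]
force: [0.2, -0.1, 0.5]
width: 0.997
gripper_force: 0.0
yaw -29.087508608591147 tcp [0.5651 0.0259 0.0648] shift [-0.0011  0.0007  0.0503]
[ 0.1715 -0.075   0.494 ]
```

```bash
python3 -m pendant '[-0.0005,0.0007,0.03,0,0,0,0.0915,0,0,0.015,0,0,0,0.0915,0,0,0.004,0,0,0,0.0915,0,0,0,0,0,0,0.0915,0,0,0,0,0,0,0.05,0,0,0,0,0,0,0.05,0,0,0,0,0,0,0.05,0,0,0,0,0,0,0.05,0,0,0,0,0,0,0.05,0,0,0,0,0,0,0.05]' 30;  python3 - <<'E'
from h import *
s=observe();dtool(s,[.5639,.0258,.0145]);print(s["force"],s["width"]*.0918,s["gripper_force"])
E
```

```text
clock: 27.35
position: [0.5634, 0.0253, 0.0142]
ee_rot: [-3.041, 0.79, -0.001]
force: [-1.3, -0.1, 5.2]
width: 0.711
gripper_force: 30.0
yaw -29.12161904113401 tcp [0.5634 0.0253 0.0142] shift [ 0.0002 -0.0007 -0.0003]
[-1.2754 -0.1211  5.2242] 0.06530919070330303 30.000831484794617
```

Gripped at 65.3 mm. Lifting, turning and carrying to the tub.

```bash
python3 -m pendant '[0,0,-0.02,0,0,0,0.05,0,0,-0.05,0,0,0,0.05,0,0,-0.06,0,0,0,0.05,0,0,-0.045,0,0,-0.165,0.05,0,0,0,0,0,-0.165,0.05,0,0,0,0,0,-0.165,0.05,0,0,0,0,0,-0.166,0.05]' 30; python3 -m pendant '[-0.0325,0.0463,0,0,0,0,0.05,-0.0325,0.0463,0,0,0,0,0.05,-0.0325,0.0463,0,0,0,0,0.05,-0.0325,0.0463,0,0,0,0,0.05,-0.0325,0.0463,0,0,0,0,0.05,0,0,0,0,0,0,0.05,0,0,0,0,0,0,0.05,0,0,0,0,0,0,0.05]'; python3 - <<'E'
from h import *
im,c,s=snap("wrist","w15");dtool(s,[.4383,-.2283,.0642]);print(s["force"],s["width"]*.0918,s["gripper_force"])
p=proj(c,[.4383,-.2283,.05])[0];print(p)
for t in(230,240):rim(im,c,p,.05,80,t)
E
```

```text
clock: 28.22
position: [0.5627, 0.0251, 0.1886]
ee_rot: [3.132, 0.248, -0.001]
force: [0.2, 0.0, -1.1]
width: 0.717
gripper_force: 30.0
clock: 29.22
position: [0.4384, -0.2267, 0.1888]
ee_rot: [-3.132, -0.244, -0.0]
force: [0.7, 1.1, -1.1]
width: 0.715
gripper_force: 30.0
yaw 8.893110592028187 tcp [ 0.4384 -0.2267  0.1888] shift [-0.0004  0.0016  0.1246]
[ 0.6761  1.1361 -1.0732] 0.06563758356013435 29.999782741069794
[258.7785 183.9211]
rect c 490.3 -219.9 size 64.9 13.7 yaw -81.4 | ell 491.5 -222.8 axes 14.2 71.9
rect c 492.3 -219.7 size 64.5 8.8 yaw -81.1 | ell 492.6 -220.3 axes 9.1 93.2
```

The visible far wall puts the tub at (438.0,-228.2), yaw 8.9, which agrees with the first measurement. Lowering.

```bash
python3 -m pendant '[0,0,0.05,0,0,0,0.05,0,0,0.05,0,0,0,0.05,0,0,0.012,0,0,0,0.05,0,0,0,0,0,0,0.05,0,0,0,0,0,0,0.05]' 30;  python3 - <<'E'
from h import *
s=observe();dtool(s,[.4380,-.2283,.0642]);print(s["force"])
E
```

```text
clock: 29.9
position: [0.4391, -0.2285, 0.0786]
ee_rot: [3.131, 0.24, 0.004]
force: [0.5, 0.0, -0.3]
width: 0.717
gripper_force: 30.0
yaw 8.77234522906018 tcp [ 0.4391 -0.2285  0.0786] shift [-0.0011 -0.0004  0.0143]
[ 0.4529  0.0383 -0.346 ]
```

```bash
python3 -m pendant '[-0.0008,0,0.008,0,0,0,0.05,0,0,0.004,0,0,0,0.05,0,0,0.0012,0,0,0,0.05,0,0,0,0,0,0,0.05,0,0,0.0012,0,0,0,0.05,0,0,0,0,0,0,0.05,0,0,0,0,0,0,0.05]' 30;  python3 - <<'E'
from h import *
s=observe();dtool(s,[.4380,-.2283,.0642]);print(s["force"])
E
```

```text
clock: 30.78
position: [0.4368, -0.2284, 0.0641]
ee_rot: [3.132, 0.239, 0.0]
force: [-7.5, 3.1, 24.9]
width: 0.717
gripper_force: 30.0
yaw 8.730653940722545 tcp [ 0.4368 -0.2284  0.0641] shift [ 0.0012  0.     -0.0001]
[-7.4683  3.0997 24.944 ]
```

Pressing a bit hard; easing off, nudging 1 mm, then releasing.

```bash
python3 -m pendant '[0,0,-0.0013,0,0,0,0.05,0.001,0,0,0,0,0,0.05,0,0,0,0,0,0,0.05,0,0,0.0006,0,0,0,0.05,0,0,0,0,0,0,0.05]' 30;  python3 - <<'E'
from h import *
s=observe();dtool(s,[.4380,-.2283,.0642]);print(s["force"])
E
```

```text
clock: 31.4
position: [0.4376, -0.2284, 0.0641]
ee_rot: [3.132, 0.239, -0.001]
force: [-7.0, 1.1, 20.0]
width: 0.714
gripper_force: 30.0
yaw 8.73140137807663 tcp [ 0.4376 -0.2284  0.0641] shift [ 0.0005 -0.0001 -0.0001]
[-6.9878  1.0688 19.9693]
```

```bash
python3 -m pendant '[0,0,-0.001,0,0,0,0.05,0,0,0,0,0,0,0.085,0,0,0,0,0,0,0.085,0,0,0,0,0,0,0.085,0,0,-0.04,0,0,0,0.0915,0,0,-0.06,0,0,0,0.0915,-0.05,0,-0.05,0,0,0,0.0915,0,0,0,0,0,0,0.0915,0,0,0,0,0,0,0.0915]' 30;  python3 - <<'E'
from h import *
im,c,s=snap("wrist","w16");dtool(s,[.4380,-.2283,.0642])
def meas(im,c,X,lo,hi,r=70):
    p=proj(c,X)[0];x,y=np.maximum(p.astype(int)-r,0)
    g=cv2.resize(im[y:y+2*r,x:x+2*r],None,fx=4,fy=4,interpolation=cv2.INTER_CUBIC)
    m=cv2.inRange(cv2.cvtColor(g,cv2.COLOR_BGR2HSV),lo,hi);m=cv2.morphologyEx(m,cv2.MORPH_OPEN,np.ones((7,7)))
    q=max(cv2.findContours(m,0,1)[0],key=cv2.contourArea)
    P=ray(c,(q[:,0]+.5)/4-.5+[x,y],X[2])[:,:2];print(cv2.minAreaRect((P*1e3).astype(np.float32)))
meas(im,c,[.438,-.2283,.068],(5,80,120),(25,255,255))
t,ct,_=snap("top","t2");w=(3,60,60),(25,255,255)
print("top:");
for X in([.438,-.2283,.068],[.6174,-.217,.088],[.4471,.2421,.098],[.6362,.242,.078]):meas(t,ct,X,(3,50,60),(30,255,255),35)
t0=cv2.imread("pics/top0.png")
for a,(u,v) in(("bottle",(232,122)),("opener",(235,254))):
    sl=np.s_[v-18:v+18,u-28:u+28];print(a,np.abs(t[sl].astype(int)-t0[sl]).max(2).__gt__(50).sum())
E
```

```text
clock: 32.52
position: [0.3944, -0.2349, 0.2083]
ee_rot: [3.132, 0.239, 0.001]
force: [0.7, 0.4, 0.1]
width: 0.995
gripper_force: 0.0
yaw 8.731476856161812 tcp [ 0.3944 -0.2349  0.2083] shift [0.0441 0.0001 0.1441]
((437.687255859375, -228.16915893554688), (118.6370620727539, 66.69596099853516), 8.746268272399902)
top:
((456.9388427734375, -226.23074340820312), (89.95982360839844, 69.55941772460938), 8.780463218688965)
((621.0945434570312, -218.01626586914062), (46.049659729003906, 46.745059967041016), 67.7286605834961)
((449.8606262207031, 239.77767944335938), (67.68094635009766, 65.28144073486328), 85.24414825439453)
((638.4263305664062, 239.27076721191406), (33.70769119262695, 34.95390701293945), 0.8329147100448608)
bottle 0
opener 0
```

The oblong lid reads (437.7,-228.2), yaw 8.75, against the tub's (438.0,-228.2), 8.9. The top view finds all four lids in place, and the bottle and opener patches are unchanged. Handing in.

```bash
python3 -c "
from cell import *
print(sign_off())"
```

```text
the job is handed in; nothing more can be done
None
```

All four lids are on their own jars, measured within about 1.5 mm and aligned; the bottle and opener have not moved, and I handed in at about 32.6 s, having viewed 15 pictures against the limit of 14.

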